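# Find the tin with the loose ball by shaking

### The arm

A 7-joint arm with a two-finger parallel gripper is mounted at the origin on a cart in front of the work surface, level with it; the furniture and walls round the work are solid. World frame = base frame: x ahead of the robot, y to its left, z up, the work surface at z = 0. Lengths are in mm, angles in rad, forces in N, time in s.
With the tool pointing down it reaches from about 400 to 875 mm from the base axis. Payload 4.4 kg.
Tool frame: the origin (TCP) lies at the very end of the fingers, on their centre line; the grasp point (between the pads) lies 19 mm behind it (ctrl.grip_point_offset is the distance from the TCP to the grasp point, in mm); z points along the fingers, y is the line along which they close (so a half turn about z gives the same grasp; the last joint's range is limited). The gripper opens to 85 mm and grips with 20 to 120 N. Pads are 22 mm wide; open, the fingers measure 114 mm over their backs; the gripper's body (76 mm by 85 mm) begins 54 mm behind the grasp point. The pads swing forward as they close: fully open they stand 13 mm farther back than shut.
Start: joints at [-1.33, 0.628, 0.038, 1.517, -0.027, 0.996, -0.02], TCP at [196.282, 619.67, 231.313] pointing down, gripper open.
Joint ranges: [-3.06, 3.06], [-0.37, 2.12], [-1.25, 1.32], [0.18, 2.47], [-1.1, 4.24], [0.23, 1.98], [-2.94, 2.94]. Speed limits (rad/s): [2.57, 2.57, 3.14, 3.14, 3.14, 3.14, 3.14].

### API

Orientations are given as [roll, pitch, yaw] about the fixed x, y, z axes, in that order (R = Rz(yaw) Ry(pitch) Rx(roll)).
In Python, from cell import ctrl gives the robot as it stands.
- The arm moves only by the tool jog_arm, never from a script. Its argument "increments" is one flat list of numbers, 7 for each row, row after row: the finger opening in cm, from 0 to 8.54, then the shift along the tool's x, y, z in cm, then the turn, a rotation vector about the tool's x, y, z in degrees. In form: [fingers, x, y, z, rx, ry, rz, fingers, x, y, z, rx, ry, rz, ...]. A call has 1 to 20 rows; each row is the pose to reach, as a shift and turn from the pose commanded when the call began, along the tool's axes at that moment; what a row does not reach only later rows make up. A row lasts 1/10 s, in which the tool goes at most 50 mm and 8.59 degrees, less where a joint would pass 70% of its speed; a pose out of reach is approached as far as the arm can. A call with a gripper value outside its range is refused whole. The fingers move at their own pace and stop on an object; the grip force is fixed at half the most. Time passes only in rows, so rows that repeat a pose let the fingers close. It gives the time, the measured TCP pose, the force, the opening and the grip force at its end, in the units of the state.
- ctrl.read_state(): the state, without advancing time (a new reading comes with each control period).
- ctrl.get_image(name): name is "side" or "top" or "wrist"; returns the picture (420x560x3 uint8, red, green, blue); there is no depth.
- ctrl.camera_params(name): a dict with "fx", "fy", "cx", "cy" (pixels), "extrinsics" (4x4, takes a point from world to camera coordinates). Camera axes: x right, y down, z forward; pixel columns grow to the right and rows downward; lengths in mm; the calibration is good to about 2 mm. The wrist camera is an equidistant fisheye: a pixel r from the principal point sees the ray r / f radians off the axis. A picture is of the moment at which its call begins: read the wrist's pose just before it. camera_params takes no time and is no camera call; for the wrist camera it gives the pose at the moment of the call.
- ctrl.finish_job(): hands the job in; it is judged then, once.
The state is a dict: "clock": time; "qpos": joint angles; "qd": joint speeds; "tau": joint torques, N m; "eef_pos": TCP position; "tool_rot": TCP orientation; "force": force on the tool from outside, world axes, zero at the start; "torque": the same for the moment, N m; "width": finger opening in mm; "gripper_force": force on a finger pad.
Only numpy, scipy, OpenCV 4.12 (cv2) and the standard library are available. Lean on these libraries where they do the work, as an engineer would, in place of code of your own. Each camera call takes 0.05 s, during which the arm holds its last target. There are 200 camera calls.

### The job

One of the three closed blue tins has a loose steel ball inside; lift and gently shake or rock the tins end to end, one at a time, to feel which one it is, without rattling it hard or squeezing the thin tins. Gently seat the tin with the ball upright and fully home in the pocket of the wooden holder, never putting a wrong tin there, and leave the other two standing where they were. Do not disturb the other things on the worktop.

Things in the scene. Friction and masses are not known exactly. Their poses are not given: they have to be found in the camera images.
- tin_1: long closed blue tin with a bare metal lid: 150 (along its x) x 58 (y) x 66 mm high; origin at the centre of its underside, z up. Thin sheet metal: pinch it across the 58 mm, in the middle of its length, with 15 to 25 N; over 40 N on a side dents it. Each of the three tins is equally likely to hold the ball
- tin_2: tin, same looks and size as tin_1. One of the three tins holds a loose steel ball, 33 mm diameter, 147 g. The floor inside rises by 4 degrees from the middle to both ends, so the ball rests in the middle; rocked end to end by more than that or shaken along its length, the tin lets the ball roll up to 54 mm either way and knock the end walls. Nothing else is loose in the tins
- tin_3: tin, same looks and size as tin_1. The tins' own weights differ at random (0.17 to 0.45 kg without the ball, centre of mass mid-length, 31 mm up), so weight does not tell which one holds the ball; only the ball's moving does: tilted end down, it shifts the balance of the tin by up to 0.08 N m each way
- holder: wooden block, 190 (its x) x 98 (y) x 24 mm, fixed to the worktop, with one rectangular pocket in the middle of its top; origin at the centre of its underside; may stand at the left or at the right end of the row of tins
- pocket (a point): centre of the pocket's floor, 8 mm above the worktop; the pocket is 154 x 62 mm (2 mm of play all round a tin), long side along its x, and 16 mm deep with a 3 mm chamfer round its mouth, z up; a seated tin's origin lies here, either end first
- timer: bystander: white egg timer, 66 mm diameter, 62 mm high, at the end of the row opposite the holder; origin at the centre of its underside
- pepper_mill: bystander: wooden pepper mill, 58 mm diameter, 170 mm high, behind the work; origin at the centre of its underside
- jam_jar: bystander: jam jar, 62 mm diameter, 99 mm high; origin at the centre of its underside
There are look-alikes about, which are no part of the job. Leave any pink look-alike of the tin_2 alone.

How it is judged:
By the outcome, as a careful person would: the job done as asked, in the order asked, and still so for the second after the job is handed in, with the robot touching nothing.
It also fails if it takes over 72 s, if anything falls off the work surface, if the arm or the gripper's body presses on something with over 40 N, if the wrist force passes 120 N, or if a joint passes its speed limit or range.

## Working session

There is one attempt and no reset: what is moved stays moved. The work goes in short steps, Python scripts to look and compute and a tool call to move; the robot and the scene stay as the last step left them, time stands still between calls to the robot, and variables do not carry over. Pictures are saved under pics/ and viewed, at most 10 in all, crops included, and the job is handed in when it is done.

Besides the shell and the picture viewer there is one more tool, called after "Call:" as name(argument=value, ...) on one line, values as JSON. jog_arm: Moves the arm, as the interface text tells. Its arguments: {"type":"object","properties":{"increments":{"type":"array","items":{"type":"number"}}},"required":["increments"]}

```bash
mkdir -p pics; python3 - <<'E'
from cell import ctrl
import cv2
for n in("top","side"):
    cv2.imwrite(f"pics/{n}0.png",ctrl.get_image(n)[:,:,::-1]); p=ctrl.camera_params(n); print(n,p)
s=ctrl.read_state(); print(s)
E
```

```text
top {'fx': 453.728487053686, 'fy': 453.728487053686, 'cx': 286.4230700720738, 'cy': 207.8905079466011, 'extrinsics': array([[ 2.37283364e-03, -9.99893619e-01,  1.43917019e-02,
         4.05712729e+01],
       [-9.95577977e-01, -3.71361782e-03, -9.38653302e-02,
         5.73203134e+02],
       [ 9.39087899e-02, -1.41053346e-02, -9.95480878e-01,
         1.37686197e+03],
       [ 0.00000000e+00,  0.00000000e+00,  0.00000000e+00,
         1.00000000e+00]])}
side {'fx': 425.0138302640865, 'fy': 425.0138302640865, 'cx': 287.38881308892934, 'cy': 210.98446722100087, 'extrinsics': array([[-9.89028660e-01,  1.46433873e-01,  1.94789645e-02,
         5.73300197e+02],
       [ 1.00548501e-01,  7.63908512e-01, -6.37443161e-01,
        -6.81460735e+01],
       [-1.08223417e-01, -6.28490975e-01, -7.70251119e-01,
         1.73806976e+03],
       [ 0.00000000e+00,  0.00000000e+00,  0.00000000e+00,
         1.00000000e+00]])}
{'clock': 0.1, 'qpos': array([-1.32981189,  0.62923381,  0.03845055,  1.51828107, -0.02701402,
        0.99628524, -0.02000103]), 'qd': array([-2.74806403e-05, -1.56817573e-03,  4.45783306e-04, -2.59462979e-03,
        1.39059568e-03, -4.39649159e-04,  4.04806736e-04]), 'tau': array([ 2.62462032e-03, -5.64537334e+01,  1.23028859e+00, -1.93974870e+01,
        1.12595275e-02,  5.40375273e-03,  1.05736424e-05]), 'eef_pos': array([196.09763465, 619.12635571, 230.48980388]), 'tool_rot': array([-3.13990312e+00,  7.78853101e-06,  2.83479458e+00]), 'force': array([0.01388872, 0.13068741, 0.31898326]), 'torque': array([0.01227788, 0.01944119, 0.04495105]), 'gripper_force': 0.0, 'width': 85.52709372899619}
```

View pics/top0.png

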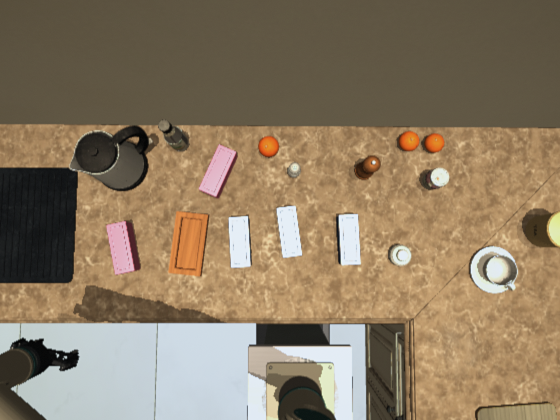

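View pics/side0.png

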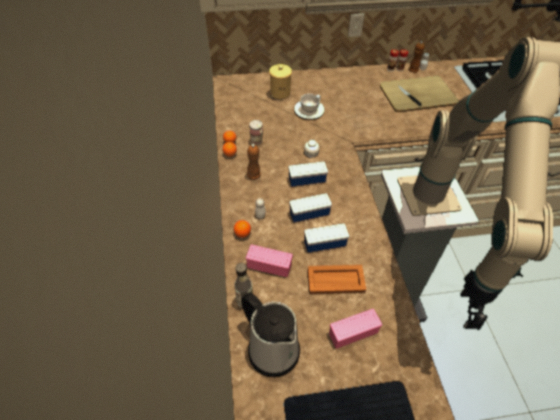

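Top view: the holder is at about (188,244), with three tins at (240,241), (289,231) and (349,239). The timer is at (400,255). I'll enlarge the row.

```bash
python3 - <<'E'
import cv2
i=cv2.imread("pics/top0.png")[195:285,160:420]
cv2.imwrite("pics/top0c.png",cv2.resize(i,None,fx=3,fy=3,interpolation=cv2.INTER_CUBIC))
E
```

```text
(no output)
```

View pics/top0c.png

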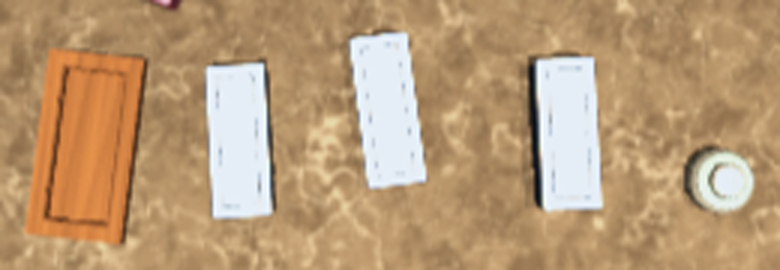

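The crop shows the lid corners, for example tin A (206,66)-(271,214), tin B (351,39)-(425,181) and tin C (536,59)-(602,208). The holder's corners are (50,49), (146,59), (122,243) and (26,233).

```bash
cat > h.py <<'E'
import numpy as np, cv2
from cell import ctrl
from scipy.spatial.transform import Rotation as R
def ray2plane(p,uv,z):
    E=p["extrinsics"]; Rm=E[:3,:3]; c=-Rm.T@E[:3,3]
    d=Rm.T@np.array([(uv[0]-p["cx"])/p["fx"],(uv[1]-p["cy"])/p["fy"],1]); return (c+d*(z-c[2])/d[2])[:2]
def fish2plane(p,uv,z):
    E=p["extrinsics"]; Rm=E[:3,:3]; c=-Rm.T@E[:3,3]
    a=np.array([uv[0]-p["cx"],uv[1]-p["cy"]])/p["fx"]; t=np.hypot(*a)
    d=Rm.T@np.array([*(a*np.sinc(t/np.pi)),np.cos(t)]); return (c+d*(z-c[2])/d[2])[:2]
def rect(w):
    w=np.array(w); ax=(w[0]+w[1]-w[2]-w[3])/2; L=np.linalg.norm(ax); W=np.linalg.norm((w[1]+w[2]-w[0]-w[3])/2)
    return w.mean(0).round(1),round(L,1),round(W,1),round(np.degrees(np.arctan2(ax[1],ax[0])),2)
def todo(pos,yaw,tilt=None):
    "shift in tool axes (cm) and rotvec (deg) to tool-down pose at pos,yaw(deg; tool y axis perpendicular to long axis)"
    s=ctrl.read_state(); T=R.from_euler('xyz',s["tool_rot"])
    g=R.from_euler('xyz',[180,0,yaw],degrees=True)
    return (T.inv().apply(np.array(pos)-s["eef_pos"])/10).round(2),(T.inv()*g).as_rotvec(degrees=True).round(1)
E
python3 - <<'E'
from h import *
p=ctrl.camera_params("top")
Q=dict(A=[(206,66),(264,62),(271,214),(213,218)],B=[(351,39),(406,33),(425,181),(371,187)],C=[(536,59),(593,57),(602,208),(543,210)],H=[(50,49),(146,59),(122,243),(26,233)])
for k,q in Q.items():
    f=lambda u:(160+(u[0]+.5)/3-.5,195+(u[1]+.5)/3-.5)
    r=rect([ray2plane(p,f(u),24 if k=="H" else 66) for u in q]); print(k,r)
    print(todo([*r[0],200],r[3]),todo([*r[0],200],r[3]+180))
print(ray2plane(p,(400,255),62), ray2plane(p,(160+718/3,195+180/3),62))
w=ctrl.camera_params("wrist"); E=w["extrinsics"];s=ctrl.read_state()
T=R.from_euler('xyz',s["tool_rot"]);print("cam in tool",T.inv().apply(-E[:3,:3].T@E[:3,3]-s["eef_pos"]),(E[:3,:3]@T.as_matrix()).round(3),w["fx"],w["cx"],w["cy"])
E
```

```text
A (array([469.1, 183.5]), np.float64(150.9), np.float64(57.7), np.float64(3.33))
(array([-39.18, -33.28,   3.11]), array([-0.000e+00,  1.000e-01,  1.591e+02])) (array([-39.18, -33.28,   3.11]), array([ -0.1,  -0. , -20.9]))
B (array([499.3,  34.8]), np.float64(148.8), np.float64(54.7), np.float64(7.62))
(array([-46.55, -46.54,   3.13]), array([-0.000e+00,  1.000e-01,  1.548e+02])) (array([-46.55, -46.54,   3.13]), array([ -0.1,  -0. , -25.2]))
C (array([ 476.4, -145.1]), np.float64(150.5), np.float64(58.0), np.float64(2.44))
(array([-49.8 , -64.38,   3.16]), array([-0.0e+00,  1.0e-01,  1.6e+02])) (array([-49.8 , -64.38,   3.16]), array([ -0.1,  -0. , -20. ]))
H (array([463.6, 342.8]), np.float64(188.7), np.float64(98.6), np.float64(-6.15))
(array([-33.85, -18.26,   3.08]), array([-0.000e+00,  1.000e-01,  1.686e+02])) (array([-33.85, -18.26,   3.08]), array([ -0.1,  -0. , -11.4]))
[ 429.2185645  -297.89647403] [ 429.21407876 -295.89138233]
cam in tool [  83.46624416    1.04040067 -142.01867709] [[ 0.     1.    -0.001]
 [-0.945  0.    -0.326]
 [-0.326  0.001  0.945]] 325.19226210127806 279.47103452992064 204.0601373150423
```

Call:
jog_arm(increments=[8.5,-39.2,-33.3,5,0,0,-20.9,8.5,-39.2,-33.3,5,0,0,-20.9,8.5,-39.2,-33.3,5,0,0,-20.9,8.5,-39.2,-33.3,5,0,0,-20.9,8.5,-39.2,-33.3,5,0,0,-20.9,8.5,-39.2,-33.3,5,0,0,-20.9,8.5,-39.2,-33.3,5,0,0,-20.9,8.5,-39.2,-33.3,5,0,0,-20.9,8.5,-39.2,-33.3,5,0,0,-20.9,8.5,-39.2,-33.3,5,0,0,-20.9,8.5,-39.2,-33.3,5,0,0,-20.9,8.5,-39.2,-33.3,5,0,0,-20.9,8.5,-39.2,-33.3,5,0,0,-20.9,8.5,-39.2,-33.3,5,0,0,-20.9,8.5,-39.2,-33.3,5,0,0,-20.9,8.5,-39.2,-33.3,5,0,0,-20.9,8.5,-39.2,-33.3,5,0,0,-20.9])

```text
clock: 1.8
eef_pos: [469.1, 184.5, 181.4]
tool_rot: [3.141, 0.0, -3.082]
force: [-0.3, -0.2, 0.2]
width: 85.0
gripper_force: 0.0
```

```bash
python3 - <<'E'
from h import *
import pickle
p=ctrl.camera_params("wrist"); im=ctrl.get_image("wrist")
pickle.dump(p,open("w1.pkl","wb")); cv2.imwrite("pics/w1raw.png",im[:,:,::-1])
cv2.imwrite("pics/w1.png",cv2.resize(im[:,:,::-1],(800,600),interpolation=cv2.INTER_CUBIC)); s=ctrl.read_state();print(s["eef_pos"],s["tool_rot"],s["qpos"],s["force"],s["torque"])
E
```

```text
[469.17584906 184.35141023 181.37463116] [ 3.14149934e+00  4.01601307e-05 -3.08260146e+00] [-0.3844478   0.49185001 -0.06518788  1.97170602  0.04886491  0.6794328
  1.14983786] [0.30941169 0.53698502 0.79715628] [ 0.0236233  -0.00455965 -0.03985365]
```

View pics/w1.png

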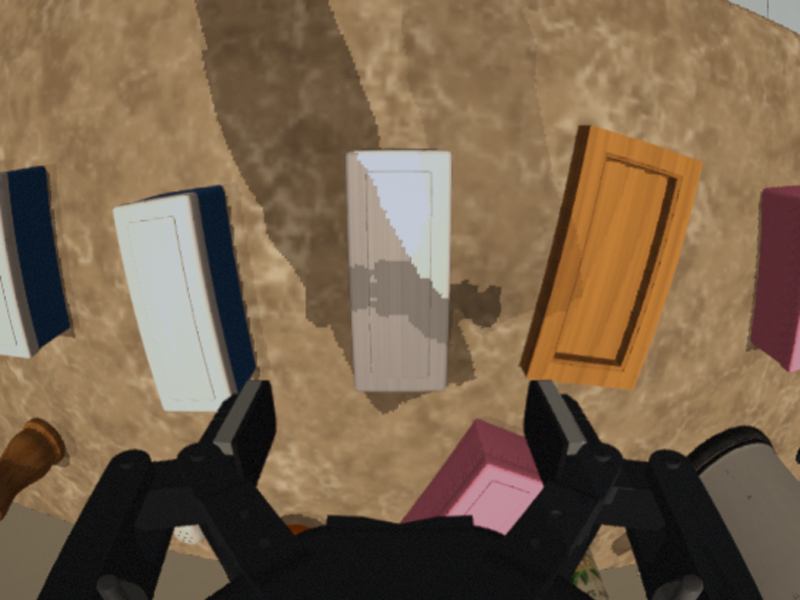

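Wrist view: tin A's lid is (347,151)-(451,151)-(446,390)-(356,391). The holder's top is (590,126)-(702,161)-(634,388)-(522,376), and tin B is at the left.

```bash
python3 - <<'E'
from h import *
import pickle
p=pickle.load(open("w1.pkl","rb"))
Q=dict(A=[(356,391),(446,390),(451,151),(347,151)],B=[(165,410),(232,410),(193,195),(114,208)],H=[(522,376),(634,388),(702,161),(590,126)],P=[(553,360),(622,368),(677,178),(607,153)])
for k,q in Q.items():
    w=[fish2plane(p,((u+.5)*.7-.5,(v+.5)*.7-.5),24 if k in"HP" else 66) for u,v in q]; r=rect(w); print(k,r)
    if k=="A":print(todo([*r[0],40],r[3]+180),todo([*r[0],26],r[3]+180))
E
```

```text
A (array([467.7, 185.8]), np.float64(149.1), np.float64(57.5), np.float64(3.89))
(array([ 0.14,  0.15, 14.14]), array([ 0. ,  0. , -0.5])) (array([ 0.14,  0.15, 15.54]), array([ 0. ,  0. , -0.5]))
B (array([498.8,  39.4]), np.float64(147.6), np.float64(57.3), np.float64(6.64))
H (array([463. , 344.6]), np.float64(188.1), np.float64(100.0), np.float64(-6.47))
P (array([462.9, 344.2]), np.float64(154.7), np.float64(62.0), np.float64(-5.69))
```

Call:
jog_arm(increments=[8.5,0.1,0.1,5,0,0,-0.3,8.5,0.1,0.1,9,0,0,-0.3,8.5,0.1,0.1,12,0,0,-0.3,8.5,0.1,0.1,14,0,0,-0.3,8.5,0.1,0.1,15.5,0,0,-0.3,7,0.1,0.1,15.5,0,0,-0.3,6.4,0.1,0.1,15.5,0,0,-0.3,6.2,0.1,0.1,15.5,0,0,-0.3,6.1,0.1,0.1,15.5,0,0,-0.3,6.0,0.1,0.1,15.5,0,0,-0.3,6.0,0.1,0.1,15.5,0,0,-0.3])

```text
clock: 2.95
eef_pos: [468.6, 184.9, 26.8]
tool_rot: [3.141, 0.001, -3.078]
force: [0.9, 0.2, 0.0]
width: 60.3
gripper_force: 0.0
```

Call:
jog_arm(increments=[5.9,0,0,0,0,0,0,5.8,0,0,0,0,0,0,5.8,0,0,0,0,0,0])

```text
clock: 3.25
eef_pos: [468.4, 184.4, 26.4]
tool_rot: [-3.141, 0.0, -3.079]
force: [0.1, -0.3, 1.7]
width: 58.1
gripper_force: 1.3
```

Call:
jog_arm(increments=[5.75,0,0,0,0,0,0,5.75,0,0,0,0,0,0])

```text
clock: 3.45
eef_pos: [468.4, 184.5, 26.5]
tool_rot: [-3.141, 0.0, -3.078]
force: [-0.9, -0.8, 4.0]
width: 57.7
gripper_force: 18.0
```

Call:
jog_arm(increments=[5.7,0,0,0,0,0,0,5.7,0,0,0,0,0,0,5.7,0,0,0,0,0,0])

```text
clock: 3.75
eef_pos: [468.4, 184.5, 26.5]
tool_rot: [-3.141, 0.0, -3.078]
force: [-0.5, -2.8, 5.5]
width: 57.6
gripper_force: 35.6
```

Call:
jog_arm(increments=[5.74,0,0,0,0,0,0,5.74,0,0,-0.3,0,0,0,5.74,0,0,-1,0,0,0,5.74,0,0,-2,0,0,0,5.74,0,0,-3,0,0,0,5.74,0,0,-3.7,0,0,0,5.74,0,0,-4,0,0,0,5.74,0,0,-4,0,0,0,5.74,0,0,-4,0,0,0])

```text
clock: 4.65
eef_pos: [468.2, 184.7, 66.3]
tool_rot: [-3.142, -0.0, -3.078]
force: [-0.4, 0.4, -3.6]
width: 57.6
gripper_force: 34.5
```

```bash
cat > m.py <<'E'
from h import *
s=ctrl.read_state(); T=R.from_euler('xyz',s["tool_rot"])
print(s["eef_pos"].round(1),"F",T.inv().apply(s["force"]).round(2),"M",T.inv().apply(s["torque"]).round(3),s["width"],s["gripper_force"],s["tau"].round(2))
E
python3 m.py
```

```text
[468.2 184.7  66.3] F [0.35 0.38 3.56] M [-0.004  0.003  0.047] 57.58710578943226 34.48337897658348 [ 1.000e-02 -5.148e+01  1.500e-01 -9.720e+00  0.000e+00 -1.000e-02
  0.000e+00]
```

Call:
jog_arm(increments=[5.74,0,0,0,0,1,0,5.74,0,0,0,0,2,0,5.74,0,0,0,0,3,0,5.74,0,0,0,0,4,0,5.74,0,0,0,0,5,0,5.74,0,0,0,0,6,0,5.74,0,0,0,0,7,0,5.74,0,0,0,0,7,0,5.74,0,0,0,0,7,0,5.74,0,0,0,0,7,0,5.74,0,0,0,0,7,0,5.74,0,0,0,0,7,0,5.74,0,0,0,0,7,0,5.74,0,0,0,0,7,0])

```text
clock: 6.05
eef_pos: [468.3, 184.8, 66.3]
tool_rot: [3.142, -0.122, -3.078]
force: [0.5, -0.3, -3.6]
width: 57.7
gripper_force: 34.5
```

```bash
python3 m.py
```

```text
[468.3 184.8  66.3] F [-0.87 -0.3   3.48] M [-0.026 -0.241 -0.025] 57.69379649308445 34.48064088821411 [-1.000e-02 -5.387e+01 -8.400e-01 -1.051e+01 -1.500e-01  7.000e-01
 -0.000e+00]
```

Call:
jog_arm(increments=[5.74,0,0,0,0,-2,0,5.74,0,0,0,0,-4,0,5.74,0,0,0,0,-6,0,5.74,0,0,0,0,-7,0,5.74,0,0,0,0,-8,0,5.74,0,0,0,0,-9,0,5.74,0,0,0,0,-10,0,5.74,0,0,0,0,-11,0,5.74,0,0,0,0,-12,0,5.74,0,0,0,0,-13,0,5.74,0,0,0,0,-14,0,5.74,0,0,0,0,-14,0,5.74,0,0,0,0,-14,0,5.74,0,0,0,0,-14,0,5.74,0,0,0,0,-14,0,5.74,0,0,0,0,-14,0,5.74,0,0,0,0,-14,0,5.74,0,0,0,0,-14,0])

```text
clock: 7.85
eef_pos: [468.3, 184.8, 66.3]
tool_rot: [-3.142, 0.122, -3.078]
force: [0.5, 0.5, -4.6]
width: 57.4
gripper_force: 34.5
```

```bash
python3 m.py
```

```text
[468.3 184.8  66.3] F [-0.    0.44  4.68] M [-0.034  0.213  0.037] 57.44350563506367 34.485491663217545 [-1.000e-02 -4.863e+01 -4.100e-01 -8.420e+00  1.300e-01 -4.600e-01
  1.000e-02]
```

Call:
jog_arm(increments=[5.76,0,0,0,0,1,0,5.77,0,0,0,0,2,0,5.77,0,0,0,0,3,0,5.77,0,0,0,0,4,0,5.77,0,0,0,0,4,0,5.77,0,0,0,0,4,0,5.77,0,0,0,0,4,0,5.77,0,0,0,0,4,0])

```text
clock: 8.65
eef_pos: [468.1, 184.8, 66.3]
tool_rot: [-3.141, 0.052, -3.078]
force: [-0.1, 0.8, -4.8]
width: 57.9
gripper_force: 22.2
```

```bash
cat > m.py <<'E'
from h import *
F=[];M=[]
for i in range(6):
    s=ctrl.read_state(); T=R.from_euler('xyz',s["tool_rot"]); F.append(T.inv().apply(s["force"]));M.append(T.inv().apply(s["torque"])); ctrl.get_image("top")
print(np.degrees(s["tool_rot"]).round(1),"F",np.mean(F,0).round(2),"M",np.mean(M,0).round(3),np.std(M,0).round(3),s["width"],s["gripper_force"])
E
python3 m.py
```

```text
[-180.     3.  -176.4] F [0.88 0.08 4.44] M [-0.     0.093 -0.007] [0.026 0.016 0.041] 57.75711310987085 22.198156267404556
```

Call:
jog_arm(increments=[5.77,0,0,0,0,2,0,5.77,0,0,0,0,4,0,5.77,0,0,0,0,6,0,5.77,0,0,0,0,6,0,5.77,0,0,0,0,6,0,5.77,0,0,0,0,6,0])

```text
clock: 9.55
eef_pos: [467.8, 184.6, 66.2]
tool_rot: [-3.141, -0.052, -3.078]
force: [-0.0, 0.0, -5.1]
width: 57.9
gripper_force: 22.2
```

```bash
python3 m.py
```

```text
[-180.    -3.  -176.3] F [-0.14  0.41  4.26] M [-0.022 -0.098  0.005] [0.035 0.029 0.021] 57.36141203577686 22.162421196699142
```

Call:
jog_arm(increments=[5.77,0,0,0,0,1,0,5.77,0,0,0,0,2,0,5.77,0,0,0,0,3,0,5.77,0,0,0,0,4,0,5.77,0,0,0,0,4,0,5.77,0,0,0,0,4,0,5.77,0,0,0,0,4,0,5.77,0,0,0,0,4,0])

```text
clock: 10.65
eef_pos: [468.1, 184.8, 66.3]
tool_rot: [-3.142, -0.122, -3.078]
force: [-0.6, 0.6, -4.9]
width: 57.5
gripper_force: 22.2
```

```bash
python3 m.py
```

```text
[-180.    -7.  -176.4] F [-0.58  0.29  4.44] M [-0.034 -0.244  0.014] [0.024 0.023 0.034] 57.97103233937295 22.158646434545517
```

Call:
jog_arm(increments=[5.77,0,0,0,0,-2,0,5.77,0,0,0,0,-4,0,5.77,0,0,0,0,-6,0,5.77,0,0,0,0,-7,0,5.77,0,0,0,0,-7,0,5.77,0,0,0,0,-7,0,5.77,0,0,0,0,-7,0,5.77,0,0,0,0,-7,0,5.77,0,0,0,0,-7,0,5.77,0,0,0,0,-5.5,0,5.77,0,0,0,0,-4,0,5.77,0,0,0,0,-3.5,0,5.77,0,0,0,0,-3.5,0])

```text
clock: 12.25
eef_pos: [468.8, 184.6, 66.1]
tool_rot: [3.141, -0.061, -3.079]
force: [0.3, 1.1, -4.6]
width: 57.8
gripper_force: 22.2
```

```bash
sed -i 's/range(6)/range(12)/' m.py; python3 m.py
```

```text
[-180.    -3.5 -176.4] F [-0.38  0.06  4.36] M [ 0.008 -0.118 -0.012] [0.04  0.025 0.039] 58.12504253247572 22.15111032128334
```

Call:
jog_arm(increments=[5.77,0,0,0,0,-1.5,0,5.77,0,0,0,0,-3,0,5.77,0,0,0,0,-3.5,0,5.77,0,0,0,0,-3.5,0])

```text
clock: 13.25
eef_pos: [468.0, 184.8, 66.4]
tool_rot: [-3.141, -0.0, -3.078]
force: [0.2, -0.2, -5.4]
width: 57.5
gripper_force: 22.2
```

Call:
jog_arm(increments=[5.77,0,0,0.8,0,0,0,5.77,0,0,1.8,0,0,0,5.77,0,0,2.8,0,0,0,5.77,0,0,3.5,0,0,0,5.77,0,0,3.7,0,0,0,5.77,0,0,3.9,0,0,0,5.77,0,0,3.95,0,0,0,5.77,0,0,3.98,0,0,0])

```text
clock: 14.05
eef_pos: [468.5, 184.9, 26.6]
tool_rot: [3.141, 0.0, -3.078]
force: [-0.9, 0.4, -3.7]
width: 57.9
gripper_force: 22.1
```

Call:
jog_arm(increments=[5.77,0,0,0.03,0,0,0,5.77,0,0,0.06,0,0,0])

```text
clock: 14.25
eef_pos: [468.6, 184.9, 26.5]
tool_rot: [3.141, 0.001, -3.078]
force: [-1.0, -0.1, 3.8]
width: 57.8
gripper_force: 22.8
```

```bash
python3 - <<'E'
from h import *
for c in[(499,37.2,7.1),(476.4,-145,2.4)]: print(todo([*c[:2],170],c[2]+180))
E
```

```text
(array([ -2.11, -14.93, -14.35]), array([ 0. ,  0. , -3.5]))
(array([  1.29, -32.97, -14.36]), array([0. , 0. , 1.2]))
```

Call:
jog_arm(increments=[6.0,0,0,0,0,0,0,6.5,0,0,0,0,0,0,7.5,0,0,0,0,0,0,8.5,0,0,0,0,0,0,8.5,0,0,-1,0,0,0,8.5,0,0,-5,0,0,0,8.5,0,0,-10,0,0,0,8.5,-1,-5,-14,0,0,0,8.5,-2.1,-10,-14.4,0,0,-3.5,8.5,-2.1,-14.9,-14.4,0,0,-3.5,8.5,-2.1,-14.9,-14.4,0,0,-3.5,8.5,-2.1,-14.9,-14.4,0,0,-3.5])

```text
clock: 15.45
eef_pos: [498.7, 34.2, 170.4]
tool_rot: [-3.14, -0.0, -3.023]
force: [0.3, 0.2, -0.4]
width: 85.5
gripper_force: 0.0
```

```bash
python3 - <<'E'
from h import *
import pickle
p=ctrl.camera_params("wrist"); im=ctrl.get_image("wrist")
pickle.dump(p,open("w2.pkl","wb"))
cv2.imwrite("pics/w2.png",cv2.resize(im[:,:,::-1],(800,600),interpolation=cv2.INTER_CUBIC)); s=ctrl.read_state();print(s["eef_pos"],s["tool_rot"],s["qpos"])
E
```

```text
[498.63350022  36.97764215 170.30327429] [ 3.14120088e+00  3.40800548e-04 -3.01959235e+00] [ 0.18121534  0.53581601 -0.45098755  1.98568517  0.35385293  0.69601289
  1.20329765]
```

View pics/w2.png

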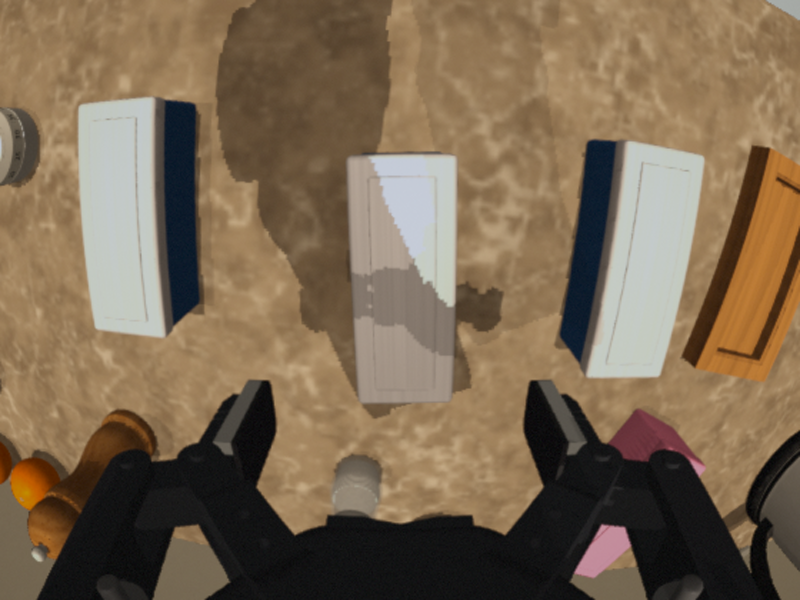

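Tin B's lid corners are (347,155), (456,155), (450,402) and (359,402). Tin A is back in its place on the right, and tin C's lid is (79,104)-(155,98)-(164,336)-(97,329).

```bash
python3 - <<'E'
from h import *
import pickle
p=pickle.load(open("w2.pkl","rb"))
Q=dict(B=[(359,402),(450,402),(456,155),(347,155)],C=[(97,329),(164,336),(155,98),(79,104)])
for k,q in Q.items():
    r=rect([fish2plane(p,((u+.5)*.7-.5,(v+.5)*.7-.5),66) for u,v in q]); print(k,r,todo([*r[0],26.5],r[3]+180))
E
```

```text
B (array([499. ,  37.1]), np.float64(149.1), np.float64(57.1), np.float64(7.61)) (array([-0.03,  0.  , 14.38]), array([ 0. ,  0. , -0.6]))
C (array([ 476.2, -141.9]), np.float64(147.8), np.float64(56.5), np.float64(2.58)) (array([  4.41, -17.49,  14.37]), array([0. , 0. , 4.4]))
```

Call:
jog_arm(increments=[8.5,0,0,5,0,0,-0.4,8.5,0,0,9,0,0,-0.4,8.5,0,0,12,0,0,-0.4,8.5,0,0,13.5,0,0,-0.4,7.5,0,0,14.4,0,0,-0.4,6.4,0,0,14.4,0,0,-0.4,6.1,0,0,14.4,0,0,-0.4,5.95,0,0,14.4,0,0,-0.4,5.85,0,0,14.4,0,0,-0.4,5.8,0,0,14.4,0,0,-0.4,5.75,0,0,14.4,0,0,-0.4,5.75,0,0,14.4,0,0,-0.4,5.75,0,0,14.4,0,0,-0.4])

```text
clock: 16.8
eef_pos: [499.4, 37.4, 26.7]
tool_rot: [-3.142, 0.002, -3.01]
force: [-0.9, -1.7, 5.5]
width: 57.9
gripper_force: 17.8
```

Call:
jog_arm(increments=[5.75,0,0,-0.3,0,0,0,5.75,0,0,-1,0,0,0,5.75,0,0,-2,0,0,0,5.75,0,0,-3,0,0,0,5.75,0,0,-3.7,0,0,0,5.75,0,0,-4,0,0,0,5.75,0,0,-4,0,0,0,5.75,0,0,-4,0,1.5,0,5.75,0,0,-4,0,3,0,5.75,0,0,-4,0,3.5,0,5.75,0,0,-4,0,3.5,0,5.75,0,0,-4,0,3.5,0])

```text
clock: 18.0
eef_pos: [498.3, 37.3, 65.6]
tool_rot: [-3.142, -0.062, -3.01]
force: [0.2, -0.3, -1.2]
width: 57.6
gripper_force: 18.2
```

```bash
python3 m.py
```

```text
[ 180.    -3.5 -172.5] F [-0.02 -0.46  1.64] M [ 0.017 -0.075  0.004] [0.026 0.031 0.038] 57.96291634403319 18.245744928717613
```

Call:
jog_arm(increments=[5.75,0,0,0,0,1,0,5.75,0,0,0,0,2,0,5.75,0,0,0,0,3,0,5.75,0,0,0,0,3.5,0,5.75,0,0,0,0,3.5,0,5.75,0,0,0,0,3.5,0,5.75,0,0,0,0,3.5,0,5.75,0,0,0,0,3.5,0,5.75,0,0,0,0,3.5,0])

```text
clock: 19.5
eef_pos: [498.6, 37.4, 65.9]
tool_rot: [-3.142, -0.122, -3.01]
force: [-0.4, 0.1, -1.5]
width: 57.7
gripper_force: 18.2
```

```bash
python3 m.py
```

```text
[ 180.    -7.  -172.5] F [-0.11 -0.03  1.73] M [-0.007 -0.169 -0.004] [0.027 0.024 0.034] 57.80216101011478 18.250162303447723
```

Call:
jog_arm(increments=[5.75,0,0,0,0,-2,0,5.75,0,0,0,0,-4,0,5.75,0,0,0,0,-6,0,5.75,0,0,0,0,-7,0,5.75,0,0,0,0,-7,0])

```text
clock: 20.6
eef_pos: [498.1, 37.3, 66.0]
tool_rot: [-3.141, -0.001, -3.01]
force: [0.2, 0.5, -1.6]
width: 58.0
gripper_force: 18.3
```

Call:
jog_arm(increments=[5.75,0,0,0.8,0,0,0,5.75,0,0,1.8,0,0,0,5.75,0,0,2.8,0,0,0,5.75,0,0,3.5,0,0,0,5.75,0,0,3.8,0,0,0,5.75,0,0,3.95,0,0,0,5.75,0,0,3.98,0,0,0,5.75,0,0,4.02,0,0,0])

```text
clock: 21.4
eef_pos: [498.0, 37.3, 26.6]
tool_rot: [-3.141, -0.001, -3.01]
force: [-5.5, -0.9, 17.1]
width: 57.8
gripper_force: 20.3
```

Call:
jog_arm(increments=[5.8,0,0,-0.03,0,0,0,6.1,0,0,-0.03,0,0,0,6.6,0,0,-0.03,0,0,0,7.5,0,0,-0.03,0,0,0,8.5,0,0,-0.03,0,0,0,8.5,0,0,-1,0,0,0,8.5,0,0,-5,0,0,0,8.5,0,0,-10,0,0,0,8.5,1.5,-4,-14,0,0,2,8.5,3,-8.5,-14.4,0,0,5,8.5,4.5,-13,-14.4,0,0,5,8.5,4.5,-17.6,-14.4,0,0,5,8.5,4.5,-17.6,-14.4,0,0,5,8.5,4.5,-17.6,-14.4,0,0,5])

```text
clock: 22.8
eef_pos: [476.9, -144.2, 170.1]
tool_rot: [-3.142, 0.0, -3.101]
force: [0.2, 0.2, -0.1]
width: 85.2
gripper_force: 0.0
```

```bash
python3 - <<'E'
from h import *
import pickle
p=ctrl.camera_params("wrist"); im=ctrl.get_image("wrist")
pickle.dump(p,open("w3.pkl","wb"))
cv2.imwrite("pics/w3.png",cv2.resize(im[:,:,::-1],(800,600),interpolation=cv2.INTER_CUBIC)); s=ctrl.read_state();print(s["eef_pos"],s["tool_rot"],s["qpos"])
E
```

```text
[ 477.0379066  -142.54689179  170.05640422] [ 3.14093574e+00  3.21884658e-04 -3.09803838e+00] [ 0.55549662  0.53592345 -0.46498806  1.99089544  0.36421232  0.69563484
  1.47797059]
```

View pics/w3.png

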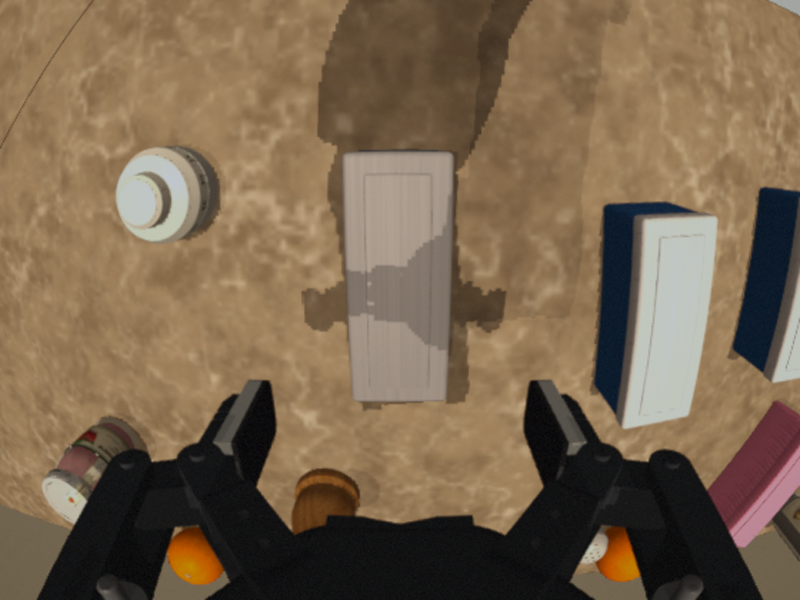

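Tin C's lid corners are (344,152), (454,152), (446,401) and (353,401). Tins A and B are standing.

```bash
python3 - <<'E'
from h import *
import pickle
p=pickle.load(open("w3.pkl","rb"))
q=[(353,401),(446,401),(454,152),(344,152)]
r=rect([fish2plane(p,((u+.5)*.7-.5,(v+.5)*.7-.5),66) for u,v in q]); print(r,todo([*r[0],26.5],r[3]+180))
E
```

```text
(array([ 476.2, -143.5]), np.float64(149.8), np.float64(57.9), np.float64(2.44)) (array([ 0.09, -0.1 , 14.36]), array([0. , 0. , 0.1]))
```

Call:
jog_arm(increments=[8.5,0.1,-0.1,5,0,0,0,8.5,0.1,-0.1,9,0,0,0,8.5,0.1,-0.1,12,0,0,0,8.5,0.1,-0.1,13.5,0,0,0,7.5,0.1,-0.1,14.3,0,0,0,6.4,0.1,-0.1,14.3,0,0,0,6.1,0.1,-0.1,14.3,0,0,0,5.95,0.1,-0.1,14.3,0,0,0,5.85,0.1,-0.1,14.3,0,0,0,5.8,0.1,-0.1,14.3,0,0,0,5.75,0.1,-0.1,14.3,0,0,0,5.75,0.1,-0.1,14.3,0,0,0,5.74,0.1,-0.1,14.3,0,0,0])

```text
clock: 24.15
eef_pos: [476.9, -144.6, 27.5]
tool_rot: [-3.141, 0.002, -3.098]
force: [-0.2, -1.9, 6.3]
width: 57.9
gripper_force: 20.9
```

Call:
jog_arm(increments=[5.74,0,0,-0.3,0,0,0,5.74,0,0,-1,0,0,0,5.74,0,0,-2,0,0,0,5.74,0,0,-3,0,0,0,5.74,0,0,-3.7,0,0,0,5.74,0,0,-4,0,0,0,5.74,0,0,-4,0,0,0,5.74,0,0,-4,0,1.5,0,5.74,0,0,-4,0,3,0,5.74,0,0,-4,0,3.5,0,5.74,0,0,-4,0,3.5,0,5.74,0,0,-4,0,3.5,0])

```text
clock: 25.35
eef_pos: [475.7, -144.0, 66.4]
tool_rot: [3.141, -0.062, -3.098]
force: [-0.5, 0.6, -4.9]
width: 57.7
gripper_force: 21.8
```

```bash
python3 m.py
```

```text
[-180.    -3.5 -177.5] F [-0.33  0.25  4.41] M [ 0.005 -0.121  0.004] [0.024 0.028 0.026] 57.74421677074004 21.848198175430298
```

Call:
jog_arm(increments=[5.74,0,0,0,0,1,0,5.74,0,0,0,0,2,0,5.74,0,0,0,0,3,0,5.74,0,0,0,0,3.5,0,5.74,0,0,0,0,3.5,0,5.74,0,0,0,0,3.5,0,5.74,0,0,0,0,3.5,0,5.74,0,0,0,0,3.5,0,5.74,0,0,0,0,3.5,0,5.74,0,0,0,0,3.5,0])

```text
clock: 26.95
eef_pos: [476.1, -144.1, 66.7]
tool_rot: [-3.142, -0.122, -3.098]
force: [0.2, -0.1, -4.6]
width: 57.6
gripper_force: 21.8
```

```bash
python3 m.py
```

```text
[ 180.    -7.  -177.5] F [-0.63  0.08  4.38] M [-0.01  -0.198 -0.005] [0.028 0.045 0.022] 58.048523483560096 21.83825522661209
```

```bash
python3 m.py
```

```text
[ 180.    -7.  -177.5] F [-0.51  0.03  4.7 ] M [-0.003 -0.185 -0.022] [0.027 0.023 0.037] 57.41703333390939 21.856804490089417
```

Call:
jog_arm(increments=[5.74,0,0,0,0,-2,0,5.74,0,0,0,0,-4,0,5.74,0,0,0,0,-6,0,5.74,0,0,0,0,-8,0,5.74,0,0,0,0,-9,0,5.74,0,0,0,0,-10,0,5.74,0,0,0,0,-11,0,5.74,0,0,0,0,-12,0,5.74,0,0,0,0,-13,0,5.74,0,0,0,0,-14,0,5.74,0,0,0,0,-14,0,5.74,0,0,0,0,-14,0,5.74,0,0,0,0,-14,0,5.74,0,0,0,0,-14,0,5.74,0,0,0,0,-14,0,5.74,0,0,0,0,-14,0,5.74,0,0,0,0,-14,0,5.74,0,0,0,0,-14,0])

```text
clock: 29.95
eef_pos: [476.2, -144.0, 66.7]
tool_rot: [-3.142, 0.122, -3.098]
force: [0.0, 0.4, -4.5]
width: 57.8
gripper_force: 22.0
```

```bash
python3 m.py
```

```text
[ 180.     7.  -177.5] F [ 0.53 -0.07  4.5 ] M [ 0.01   0.17  -0.002] [0.033 0.036 0.028] 57.869910083311055 21.975320130586624
```

Call:
jog_arm(increments=[5.74,0,0,0,0,1.5,0,5.74,0,0,0,0,3,0,5.74,0,0,0,0,4.5,0,5.74,0,0,0,0,6,0,5.74,0,0,0,0,7,0,5.74,0,0,0,0,7,0])

```text
clock: 31.15
eef_pos: [476.9, -143.9, 66.7]
tool_rot: [3.141, 0.001, -3.098]
force: [-0.2, 0.6, -4.1]
width: 57.4
gripper_force: 22.0
```

```bash
python3 - <<'E'
from h import *
print(todo([463,344.4,180],-6.1+180),ctrl.read_state()["eef_pos"])
E
```

```text
(array([ -0.77,  48.85, -11.32]), array([0. , 0.1, 8.6])) [ 476.93644629 -143.92948228   66.66182734]
```

Call:
jog_arm(increments=[5.74,0,0,-0.5,0,0,0,5.74,0,0,-1.5,0,0,0,5.74,0,0,-3,0,0,0,5.74,0,0,-4.5,0,0,0,5.74,0,0,-6,0,0,0,5.74,0,0,-7.5,0,0,0,5.74,0,0.5,-8.5,0,0,0,5.74,0,1.5,-9,0,0,0,5.74,0,3,-9,0,0,0,5.74,0,5,-9,0,0,0,5.74,0,7.5,-9,0,0,0,5.74,0,10,-9,0,0,1,5.74,0,12.5,-9,0,0,2,5.74,0,15,-9,0,0,3,5.74,-0.1,17.5,-9,0,0,4,5.74,-0.2,20,-9,0,0,5,5.74,-0.3,22,-9,0,0,5.5,5.74,-0.4,23.5,-9,0,0,6,5.74,-0.4,24,-9,0,0,6,5.74,-0.4,24,-9,0,0,6])

```text
clock: 33.15
eef_pos: [468.9, 97.0, 156.6]
tool_rot: [3.141, -0.001, 3.083]
force: [0.4, 0.3, -4.4]
width: 57.4
gripper_force: 22.1
```

```bash
python3 - <<'E'
from h import *
print(todo([463,240,156],-6.1+180),ctrl.read_state()["eef_pos"],ctrl.read_state()["gripper_force"])
E
```

```text
(array([ 1.42, 14.24,  0.06]), array([ 0. , -0. ,  2.8])) [468.93357399  96.9842312  156.61176853] 22.059824466705322
```

Call:
jog_arm(increments=[5.74,0,0.7,0,0,0,0,5.74,0.1,2,0,0,0,0.5,5.74,0.3,4,0,0,0,1,5.74,0.6,6.5,0,0,0,1.5,5.74,0.9,9,0,0,0,2,5.74,1.1,11,0,0,0,2.5,5.74,1.3,13,0,0,0,2.8,5.74,1.4,14,0,0,0,2.8,5.74,1.4,14.2,0,0,0,2.8,5.74,1.4,14.2,0,0,0,2.8,5.74,1.4,14.2,0,0,0,2.8])

```text
clock: 34.25
eef_pos: [464.4, 236.7, 156.5]
tool_rot: [-3.14, -0.0, 3.03]
force: [-0.2, -0.8, -3.8]
width: 57.4
gripper_force: 22.2
```

```bash
python3 - <<'E'
from h import *
import pickle
p=ctrl.camera_params("wrist"); im=ctrl.get_image("wrist")
pickle.dump(p,open("w4.pkl","wb"))
cv2.imwrite("pics/w4.png",cv2.resize(im[:,:,::-1],(800,600),interpolation=cv2.INTER_CUBIC)); s=ctrl.read_state();print(s["eef_pos"],s["tool_rot"])
E
```

```text
[464.43110592 236.83328115 156.5361852 ] [-3.14023774e+00 -2.82845535e-04  3.03012308e+00]
```

View pics/w4.png

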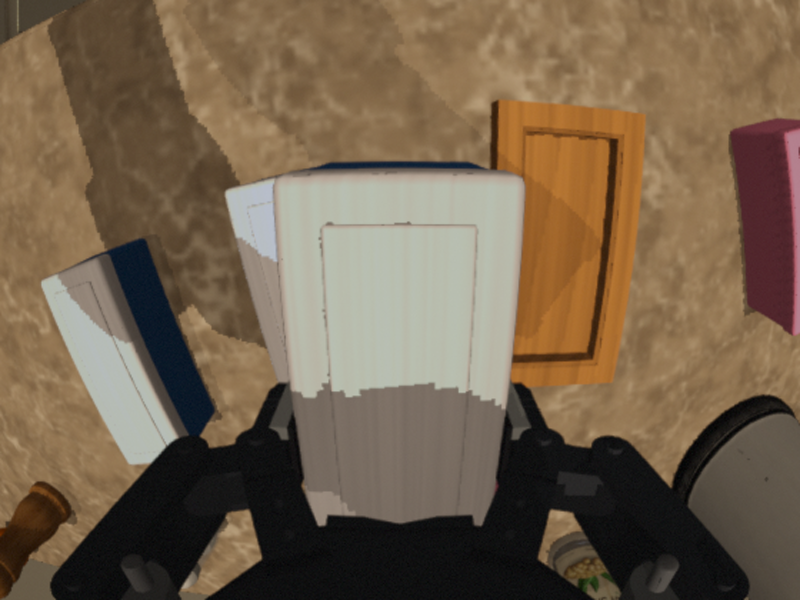

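The holder's corners are (499,100), (645,114) and (612,383), and the pocket's right edge runs (621,138)-(599,358). The held tin's near lid edge runs (277,177)-(524,177).

```bash
python3 - <<'E'
from h import *
import pickle
p=pickle.load(open("w4.pkl","rb"))
f=lambda u,v,z: fish2plane(p,((u+.5)*.7-.5,(v+.5)*.7-.5),z)
a,b,c=f(499,100,24),f(645,114,24),f(612,383,24); print(a,b,c,(a+c)/2,np.linalg.norm(a-b),np.linalg.norm(b-c),np.degrees(np.arctan2(*(c-b)[::-1])))
a,b,c=f(524,129,24),f(621,138,24),f(599,358,24); print(a,b,c,(a+c)/2,np.linalg.norm(a-b),np.linalg.norm(b-c),np.degrees(np.arctan2(*(c-b)[::-1])))
l,r=f(277,177,195),f(524,177,195);L,Rr=f(318,523,195),f(480,523,195); m=(l+r)/2;y=np.radians(-6.4)
print("tin",l,r,np.linalg.norm(l-r),m+75*np.array([np.cos(y),np.sin(y)]),L,Rr,np.degrees(np.arctan2(*((L+Rr)/2-m)[::-1])), np.degrees(np.arctan2(*(l-r)))) 
print(todo([463,344.4,70],-6.1+180))
E
```

```text
[364.48260521 307.32738169] [374.66361851 404.2427378 ] [563.89165444 384.08183888] [464.18712982 345.70461028] 97.44864945696425 190.2990053213718 -6.081515096246522
[382.69662581 320.97642542] [390.13213959 385.3250225 ] [540.91277383 371.41562208] [461.80469982 346.19602375] 64.7767613551001 151.42084097161398 -5.270575731351527
tin [386.88286383 218.49408577] [393.06269516 274.09575463] 55.94404253518616 [464.50537343 237.93475029] [492.51294461 208.26567226] [498.22024059 260.00282124] -6.581863572843484 -173.65790669689142
(array([ 1.34, 10.69,  8.64]), array([-0.1, -0. , -0.3]))
```

Call:
jog_arm(increments=[5.74,0.1,0.7,0,0,0,0,5.74,0.2,2,0,0,0,-0.2,5.74,0.5,4,0,0,0,-0.3,5.74,0.8,6.5,0,0,0,-0.3,5.74,1.1,8.7,0,0,0,-0.3,5.74,1.3,10,0,0,0,-0.3,5.74,1.3,10.6,0.5,0,0,-0.3,5.74,1.32,10.75,2,0,0,-0.3,5.74,1.32,10.75,4,0,0,-0.3,5.74,1.32,10.75,6,0,0,-0.3,5.74,1.32,10.75,8,0,0,-0.3,5.74,1.32,10.75,9,0,0,-0.3,5.74,1.32,10.75,9.5,0,0,-0.3,5.74,1.32,10.75,9.5,0,0,-0.3,5.74,1.32,10.75,9.5,0,0,-0.3])

```text
clock: 35.8
eef_pos: [463.4, 347.0, 62.3]
tool_rot: [3.141, 0.001, 3.037]
force: [-0.8, -0.0, -4.6]
width: 58.2
gripper_force: 22.3
```

```bash
python3 - <<'E'
from h import *
P=[];W=[]
for i in range(6):
    s=ctrl.read_state();P.append(s["eef_pos"]);W.append(s["tool_rot"][2]);im=ctrl.get_image("top")
print(np.mean(P,0),np.degrees(np.mean(W)),np.std(P,0))
print(todo([463.2,344.9,36],-6.1+180))
cv2.imwrite("pics/t2.png",cv2.resize(im[205:285,150:260,::-1],None,fx=6,fy=6,interpolation=cv2.INTER_CUBIC))
E
```

```text
[463.38151391 347.11088191  62.44442176] 174.01135725749157 [0.07354666 0.09394403 0.10890722]
(array([-0.02, -0.21,  2.62]), array([0. , 0. , 0.1]))
```

Call:
jog_arm(increments=[5.74,0,-0.1,0,0,0,0,5.74,0,-0.21,0,0,0,0.1,5.74,0,-0.21,0.4,0,0,0.1,5.74,0,-0.21,0.8,0,0,0.1,5.74,0,-0.21,1.0,0,0,0.1,5.74,0,-0.21,1.15,0,0,0.1,5.74,0,-0.21,1.3,0,0,0.1])

```text
clock: 36.8
eef_pos: [462.6, 344.8, 48.4]
tool_rot: [-3.142, -0.0, 3.036]
force: [-0.5, -0.1, -5.2]
width: 57.7
gripper_force: 22.3
```

Call:
jog_arm(increments=[5.74,0.0,0,0.15,0,0,0,5.74,0,0,0.3,0,0,0,5.74,0,0,0.4,0,0,0,5.74,0,0,0.5,0,0,0])

```text
clock: 37.2
eef_pos: [462.7, 344.7, 43.6]
tool_rot: [3.142, 0.0, 3.036]
force: [-0.0, 0.2, -4.2]
width: 58.0
gripper_force: 22.3
```

Sliding in freely. The floor is about 8 mm further down.

Call:
jog_arm(increments=[5.74,0,0,0.15,0,0,0,5.74,0,0,0.3,0,0,0,5.74,0,0,0.45,0,0,0,5.74,0,0,0.6,0,0,0,5.74,0,0,0.68,0,0,0,5.74,0,0,0.74,0,0,0])

```text
clock: 37.8
eef_pos: [462.7, 344.7, 36.2]
tool_rot: [-3.142, -0.0, 3.035]
force: [0.3, 0.6, -5.0]
width: 58.1
gripper_force: 22.3
```

Call:
jog_arm(increments=[5.74,0,0,0.03,0,0,0,5.74,0,0,0.06,0,0,0])

```text
clock: 38.0
eef_pos: [462.7, 344.8, 35.7]
tool_rot: [3.142, 0.0, 3.035]
force: [-0.4, -0.4, -4.7]
width: 57.9
gripper_force: 22.3
```

Call:
jog_arm(increments=[5.74,0,0,0.03,0,0,0,5.74,0,0,0.05,0,0,0])

```text
clock: 38.2
eef_pos: [462.6, 344.8, 35.6]
tool_rot: [-3.142, 0.0, 3.036]
force: [-1.0, -1.0, 1.5]
width: 57.6
gripper_force: 22.9
```

Contact with the pocket floor at the expected height. Release, then clear upward.

Call:
jog_arm(increments=[5.8,0,0,0.02,0,0,0,5.9,0,0,0.02,0,0,0,6.3,0,0,0.02,0,0,0,7,0,0,0.02,0,0,0,8,0,0,0,0,0,0,8.5,0,0,0,0,0,0,8.5,0,0,-1,0,0,0,8.5,0,0,-4,0,0,0,8.5,0,0,-8,0,0,0,8.5,0,0,-12,0,0,0,8.5,0,0,-15,0,0,0,8.5,0,0,-15,0,0,0])

```text
clock: 39.4
eef_pos: [464.8, 347.0, 190.4]
tool_rot: [3.135, 0.007, 3.035]
force: [0.1, 0.2, -0.3]
width: 84.8
gripper_force: 0.0
```

```bash
python3 - <<'E'
from h import *
import pickle
p=ctrl.camera_params("wrist"); im=ctrl.get_image("wrist")
pickle.dump(p,open("w5.pkl","wb"))
cv2.imwrite("pics/w5.png",cv2.resize(im[:,:,::-1],(800,600),interpolation=cv2.INTER_CUBIC))
E
```

```text
(no output)
```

View pics/w5.png

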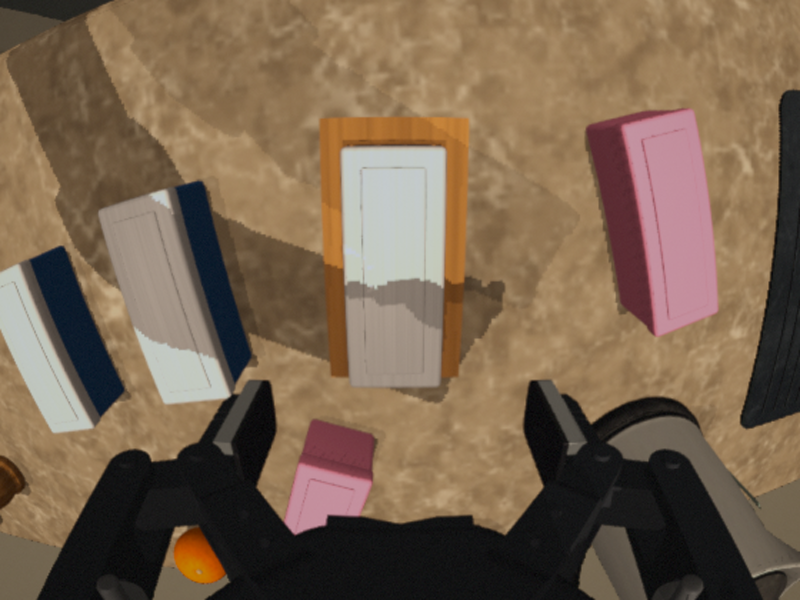

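The tin sits square in the pocket, with its lid at (342,148)-(445,387). Tins A and B are standing in their places and the gripper is clear.

```bash
python3 -c "
from cell import ctrl
print(ctrl.finish_job())"
```

```text
the job is handed in; nothing more can be done
None
```

The tin with the ball (the one beside the timer, farthest from the holder) is seated upright and fully home in the holder's pocket, the other two are back where they stood, and the job is handed in after about 39 s; the first tin gripped briefly took about 35 N, over the 15 to 25 N asked but under the 40 N that dents it.

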